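# Stand the fallen oil bottle up against the ripening box

## Task

In the cheese cellar the tall square bottle of rind oil has fallen over in front of the wooden ripening box, its foot towards the box. Slide its foot up against the box and, with the foot braced there, raise its neck and push it over towards the box, without lifting the bottle off the counter, until it stands upright on its foot close against the box; then let go. Leave the small bottle lying where it is.

Things in the scene. Friction and masses are not known exactly. Their poses are not given: they have to be found in the camera images.
- tall_bottle: Fallen bottle, dark green, 240 mm long: body 58 x 58 mm square up to 140 mm from the foot, shoulder to 168 mm, then straight round neck and steel cap, 30 mm diameter. 0.35-0.65 kg, mass centre 85 mm from foot. Origin: centre of foot face. x: foot to cap (up when standing); z: up as it lies. Starts flat on a side, foot 15-42 mm from the box, within 0.1 rad of square to it.
- small_bottle: The other fallen bottle, to be left alone: same look but only 150 mm long, body 50 x 50 mm over 85 mm, neck and cap 28 mm in diameter. Lies beside the tall one on either side, about 130 mm from it centre to centre. Origin: centre of its foot face; x axis from foot to cap.
- ripening_box: Fixed wooden box holding two cheese wheels, 460 mm long, 220 mm deep, 120 mm high (nothing in it stands higher). Its long front face, flat and vertical, is the wall. Origin: middle of that face's lower edge, at counter height. y: level, straight out of the face towards the bottles; x: along the face.

How it is judged:
By the outcome, as a careful person would: the job done as asked, in the order asked, and still so for the second after the job is handed in, with the robot touching nothing.
It also fails if it takes over 38 s, if anything falls off the work surface, if the arm or the gripper's body presses on something with over 40 N, if the wrist force passes 120 N, or if a joint passes its speed limit or range.

## Robot

A 6-joint arm with a two-finger parallel gripper is mounted at the origin on the work surface. World frame = base frame: x ahead of the robot, y to its left, z up, the work surface at z = 0. Lengths are in m, angles in degrees, forces in N, time in s.
With the tool pointing down it reaches from about 0.325 to 0.85 m from the base axis. Payload 15.5 kg.
Tool frame: the origin (TCP) lies midway between the tips of the shut fingers; the grasp point (between the pads) lies 19 mm behind it; z points along the fingers, y is the line along which they close (so a half turn about z gives the same grasp; the last joint's range is limited). The gripper opens to 91 mm and grips with 3 to 60 N. Pads are 32 mm wide; open, the fingers measure 118 mm over their backs; the gripper's body (76 mm by 178 mm) begins 60 mm behind the grasp point.
Start: joints at [63.742, 28.281, 77.091, -0, 74.628, -5.472], TCP at [0.222, 0.584, 0.214] pointing down, gripper open.
Joint ranges: [-166.48, 166.48], [-47.26, 123.95], [12.59, 153.08], [-70.14, 250.14], [6.76, 159.57], [-176.63, 176.63]. Speed limits (degrees/s): [108.29, 108.29, 147.25, 172.46, 172.46, 172.46].

## Interface

Orientations are given as a 3x3 rotation matrix whose columns are the frame's x, y, z axes.
In Python, from bench import ctrl gives the robot as it stands. The module is installed in compiled form; this text tells all that it offers. Calls block until the motion is done:
- ctrl.goto(position, orientation): joint-space move of the TCP to a pose.
- ctrl.move_l(position, vel=0.15, ori=None, contact_N=None): straight line of the TCP; ori=None keeps the orientation; vel is the mean speed in m/s. With contact_N (N) it stops when the force on the tool has changed by that much, and returns True; else False.
- ctrl.movej(angles): joint-space move.
- ctrl.command_gripper(opening): opening from 0.0 (shut) to 1.0 (fully open); the grip force is fixed at half the most; returns when the fingers have stopped.
- ctrl.sleep(seconds).
- ctrl.ik(position, orientation): joint angles nearest the present ones, or None.
- ctrl.read_camera(name): name is "side" or "top" or "wrist"; returns the picture (384x512x3 uint8, blue, green, red); there is no depth.
- ctrl.camera_params(name): a dict with "fx", "fy", "cx", "cy" (pixels), "pose" (4x4, takes a point from camera to world coordinates); the wrist camera has in their place "T_tool_cam" (4x4, takes a point from camera to tool coordinates, whose origin is the TCP and whose axes are the flange's). Camera axes: x right, y up, looking along -z (the intrinsics and any distortion apply to the point x, -y, -z); pixel columns grow to the right and rows downward; lengths in m; the calibration is good to about 2 mm. The wrist camera is an equidistant fisheye: a pixel r from the principal point sees the ray r / f radians off the axis. A picture is of the moment at which its call begins: read the wrist's pose just before it. camera_params takes no time and is no camera call.
A pose or a line that the arm cannot do raises ctrl.MotionError and nothing moves.
- ctrl.sign_off(): hands the job in; it is judged then, once.
Readings, each from a call of its own:
- ctrl.current_t(): time.
- ctrl.current_q(): joint angles.
- ctrl.current_dq(): joint speeds.
- ctrl.current_effort(): joint torques, N m.
- ctrl.current_tool_pos(): TCP position.
- ctrl.current_eef_rot(): TCP orientation.
- ctrl.current_contact_force(): force on the tool from outside, world axes, zero at the start.
- ctrl.current_wrist_torque(): the same for the moment, N m.
- ctrl.current_grip_width(): opening from 0.0 (shut) to 1.0 (fully open).
- ctrl.current_grasp_force(): force on a finger pad.
Only numpy, scipy, OpenCV 4.12 (cv2) and the standard library are available. Lean on these libraries where they do the work, as an engineer would, in place of code of your own. Each camera call takes 0.05 s, during which the arm holds its last target. There are 200 camera calls.

## Working session

There is one attempt and no reset: what is moved stays moved. The work goes in short steps, each a Python script; the robot and the scene stay as the last script left them, time stands still between calls to the robot, and variables do not carry over. Pictures are saved under pics/ and viewed, at most 10 in all, crops included, and the job is handed in when it is done.

```bash
mkdir -p pics
python3 - <<'E'
from bench import ctrl
import cv2,numpy as np
np.set_printoptions(precision=4,suppress=True)
for n in("side","top","wrist"):
    if n=="wrist": print(ctrl.current_tool_pos(),ctrl.current_eef_rot())
    cv2.imwrite(f"pics/{n}0.png",ctrl.read_camera(n)); print(n,ctrl.camera_params(n))
print(ctrl.current_t())
E
```

```text
side {'fx': 407.1040690769224, 'fy': 407.1040690769224, 'cx': 257.853254443942, 'cy': 184.73014242476236, 'pose': array([[-0.8452, -0.3217,  0.4268,  0.8265],
       [ 0.5341, -0.5372,  0.6528,  0.5653],
       [ 0.0192,  0.7797,  0.6258,  0.4716],
       [ 0.    ,  0.    ,  0.    ,  1.    ]])}
top {'fx': 474.92802954278744, 'fy': 474.92802954278744, 'cx': 256.39190052038185, 'cy': 194.8586001883398, 'pose': array([[ 0.0148,  0.9958, -0.0904,  0.4905],
       [-0.9999,  0.015 ,  0.0017,  0.1292],
       [ 0.0031,  0.0904,  0.9959,  0.692 ],
       [ 0.    ,  0.    ,  0.    ,  1.    ]])}
[0.2217 0.584  0.2134] [[-0.9349  0.3549 -0.0005]
 [ 0.3549  0.9349 -0.0009]
 [ 0.0001 -0.001  -1.    ]]
wrist {'fx': 297.3186396354542, 'fy': 297.3186396354542, 'cx': 257.57299235247683, 'cy': 191.59404119303403, 'T_tool_cam': array([[-0.0001,  0.9714,  0.2375,  0.0668],
       [ 1.    ,  0.0004, -0.0012,  0.0001],
       [-0.0013,  0.2375, -0.9714, -0.1698],
       [ 0.    ,  0.    ,  0.    ,  1.    ]])}
0.15
```

View pics/side0.png

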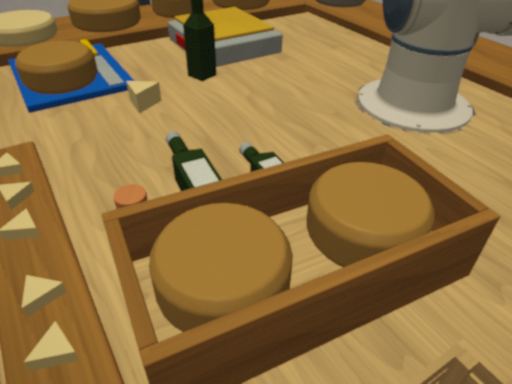

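View pics/top0.png

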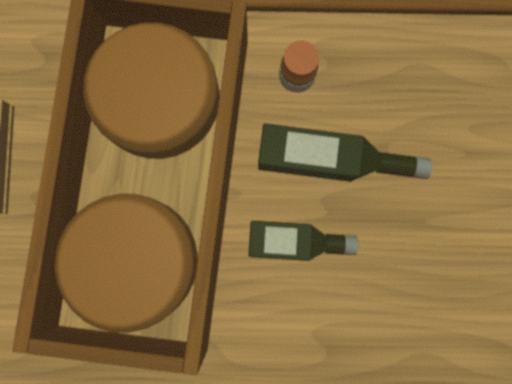

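The top view shows the tall bottle from its foot at about (262,150) to its cap at (425,168). The small one is below it, a jar is at (298,65), and the box's front rim runs from (238,0) to (197,370). The side view shows the tall cap at (174,137) and the small cap at (245,148). I'll zoom in on both.

Run:
```python
import cv2,numpy as np
t=cv2.imread("pics/top0.png")[95:275,180:450]; s=cv2.imread("pics/side0.png")[120:200,100:300]
t=cv2.resize(t,None,fx=2.9,fy=2.9,interpolation=cv2.INTER_CUBIC);cv2.imwrite("pics/tz.png",t)
s=cv2.resize(s,None,fx=4,fy=4,interpolation=cv2.INTER_CUBIC);cv2.imwrite("pics/sz.png",s)
```

```text
(no output)
```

View pics/tz.png

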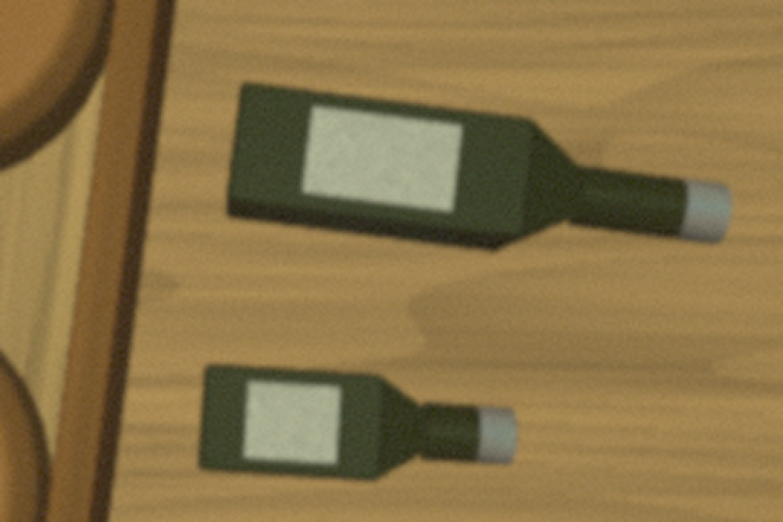

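View pics/sz.png

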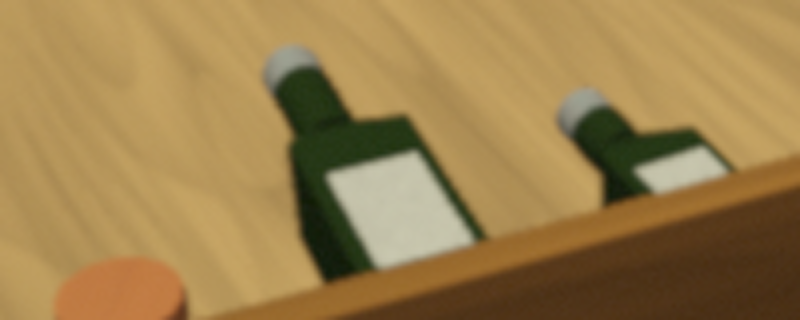

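View pics/wrist0.png

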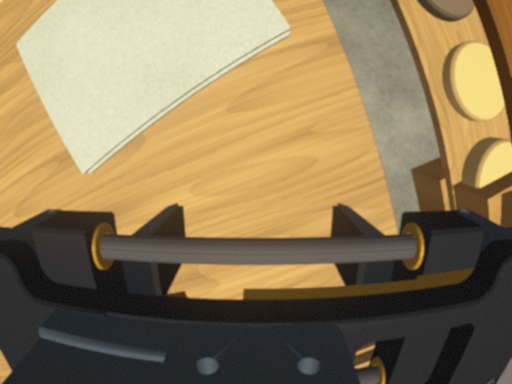

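The zooms give clear label, shoulder and cap corners in both views. In tz the tall bottle's label is at (311,106), (462,125), (452,212), (303,192) and its cap end at (730,212). In sz the shoulder-side label corners are (325,178) and (417,150) and the cap is at about (290,62). The wrist view does not show the bottles. Next I triangulate.

```bash
cat > geo.py <<'E'
from bench import ctrl
import numpy as np
np.set_printoptions(precision=4,suppress=True)
def ray(n,p):
    c=ctrl.camera_params(n);P=c["pose"]
    return P[:3,3],P[:3,:3]@np.array([(p[0]-c["cx"])/c["fx"],-(p[1]-c["cy"])/c["fy"],-1])
def tz(u,v): return ((u+.5)/2.9-.5+180,(v+.5)/2.9-.5+95)
def sz(u,v): return ((u+.5)/4-.5+100,(v+.5)/4-.5+120)
def plane(n,p,z):
    o,d=ray(n,p); return o+d*(z-o[2])/d[2]
def tri(a,b):
    (o,d),(q,e)=ray("top",a),ray("side",b)
    s=np.linalg.lstsq(np.c_[d,-e],q-o,rcond=None)[0]
    A,B=o+d*s[0],q+e*s[1]; return (A+B)/2,np.linalg.norm(A-B)
E
python3 - <<'E'
from geo import *
for nm,a,b in [("labA",(462,125),(325,178)),("labB",(452,212),(417,150)),("labC",(303,192),(478,241)),("shA",(528,119),(292,147)),("capEnd top",(728,185),(282,48)),("neckbase?",(705,212),(292,70))]:
    print(nm,*tri(tz(*a),sz(*b)))
T=lambda u,v,z:plane("top",tz(u,v),z)
L=[T(*p,.058) for p in[(311,106),(462,125),(452,212),(303,192)]]
print("label@.058",*L); ax=(L[1]+L[2]-L[0]-L[3]);print("yaw tall",np.degrees(np.arctan2(ax[1],ax[0])))
print("foot cornA",T(242,84,.058),"footlow bottom",T(229,214,0),"cap end",T(731,213,.029),"capL/R",T(722,182,.029),T(718,242,.029),"sh",T(528,119,.058),"neck base",T(583,196,.029))
r=[T(174,0,.12),T(108,520,.12)];print("rim top",*r,np.degrees(np.arctan2(*(r[1]-r[0])[1::-1])))
r=[plane("side",sz(220,318),.12),plane("side",sz(800,155),.12)];print("rim side",*r)
print("small",T(204,417,.05),T(516,436,.025))
E
```

```text
labA [0.6277 0.0172 0.0574] 0.00011835109248579067
labB [0.586  0.0224 0.0604] 0.00013509916505177456
labC [0.5938 0.0919 0.0597] 0.0014604266375080805
shA [ 0.6306 -0.0136  0.0565] 0.0011960516851678485
capEnd top [ 0.5996 -0.1079  0.0493] 0.006760412821050801
neckbase? [ 0.5927 -0.1046  0.0348] 0.0022087108835982445
label@.058 [0.6354 0.088  0.058 ] [0.6275 0.0173 0.058 ] [0.5863 0.022  0.058 ] [0.5947 0.0914 0.058 ]
yaw tall -96.62928473936795
foot cornA [0.6454 0.1204 0.058 ] footlow bottom [0.5924 0.1253 0.    ] cap end [ 0.5923 -0.1187  0.029 ] capL/R [ 0.6075 -0.1146  0.029 ] [ 0.578  -0.1121  0.029 ] sh [ 0.6308 -0.0136  0.058 ] neck base [ 0.5996 -0.0467  0.029 ]
rim top [0.6661 0.1507 0.12  ] [0.4471 0.1739 0.12  ] 173.95931654115714
rim side [0.7191 0.1545 0.12  ] [0.4989 0.1773 0.12  ]
small [0.4897 0.1358 0.05  ] [ 0.4828 -0.0144  0.025 ]
```

The heights agree at 58 mm, and the gap of about 41 mm and the yaw offset of about 0.6° fit the text. The gripper will end on the box side, so I check reach for the raising path with different tilts.

```bash
cat >> geo.py <<'E'
K=np.array([0,0,1.]); W=.058
def out(yaw): a=np.radians(yaw); return np.array([np.cos(a),np.sin(a),0])
def rot(alpha,yaw,sg):   # tool pitch alpha: 0 = pointing down, 90 = pointing out of the wall
    a=np.radians(alpha);o=out(yaw);z=np.sin(a)*o-np.cos(a)*K;y=sg*np.cross(o,K)
    return np.c_[np.cross(y,z),y,z]
def tcp(g,R): return g+.019*R[:,2]
def neck(wall,th,s,yaw=-96.1):  # wall: foot-contact point on counter; grasp point at bottle lift th
    t=np.radians(th);return wall+out(yaw)*(W/2*np.sin(t)+s*np.cos(t))+K*(s*np.sin(t)+W/2*np.cos(t))
E
python3 - <<'E'
from geo import *
w=np.array([.6195+.0045,.163,0])
for sg in(1,-1):
  for phi in(0,20,30,40):
    R=rot(-phi,-96.6,sg);g=np.array([.596,-.083,.029])
    l=[ctrl.ik(tcp(g,R),R)]
    for th in(0,30,60,90):
        R=rot(th-phi,-96.1,sg);l.append(ctrl.ik(tcp(neck(w,th,.204),R),R))
    print(sg,phi,*[None if q is None else np.round(q).astype(int) for q in l])
E
```

```text
1 0 [-14  41  91   0  48 173] None [   7   39   84  -32   68 -152] [  22   48   72  -50   96 -140] [  31   65   57  -68  121 -142]
1 20 [-24  43  89  23  56 148] [-20  43  90  24  54 150] [  -3   34   86  -11   61 -171] [  17   40   76  -37   84 -147] [  30   56   60  -54  110 -141]
1 30 [-29  46  88  32  62 139] [-25  46  89  33  60 141] None [  13   36   77  -29   79 -153] [  28   51   62  -48  105 -142]
1 40 [-33  50  86  38  70 132] [-29  49  88  40  67 133] [-14  34  87  11  61 167] [   8   33   79  -20   74 -159] [  26   47   64  -41   99 -143]
-1 0 [-14  41  91   0  48  -7] [-9 41 91  0 48 -3] [  7  39  84 -32  68  28] [ 22  48  72 -50  96  40] [ 31  65  57 -68 121  38]
-1 20 [-24  43  89  23  56 -32] [-20  43  90  24  54 -30] [ -3  34  86 -11  61   9] [ 17  40  76 -37  84  33] [ 30  56  60 -54 110  39]
-1 30 [-29  46  88  32  62 -41] [-25  46  89  33  60 -39] [-8 33 87  0 60 -2] [ 13  36  77 -29  79  27] [ 28  51  62 -48 105  38]
-1 40 [-33  50  86  38  70 -48] [-29  49  88  40  67 -47] [-14  34  87  11  61 -13] [  8  33  79 -20  74  21] [ 26  47  64 -41  99  37]
```

Tool sign -1 with a 30° lean keeps all joints in range and the gripper above the box. Next: grasp, slide to contact and check.

Run:
```python
from geo import *
import cv2
R=rot(-30,-96.6,-1);g=np.array([.596,-.083,.0295]);p=tcp(g,R)
ctrl.goto(p-.2*R[:,2],R); print("pre",ctrl.current_t())
print("hit",ctrl.move_l(p,vel=.12,contact_N=8),ctrl.current_tool_pos()-p)
ctrl.command_gripper(0.0)
print("grip",ctrl.current_grip_width()*91,ctrl.current_grasp_force(),ctrl.current_contact_force())
R2=rot(-30,-96.1,-1)
if 25<ctrl.current_grip_width()*91<35:
    print("wall",ctrl.move_l(p-.060*out(-96.1),vel=.04,ori=R2,contact_N=8))
print("moved",ctrl.current_tool_pos()-p,ctrl.current_contact_force(),ctrl.current_t(),ctrl.current_grip_width()*91)
im=np.hstack([cv2.resize(ctrl.read_camera("top")[95:275,180:450],(400,300)),cv2.resize(ctrl.read_camera("side"),(400,300))])
cv2.imwrite("pics/a.png",im)
```

```text
pre 3.125
hit False [ 0.0003 -0.0004  0.0004]
grip 29.436693214145727 29.996184781193733 [-1.4401 -0.288   0.8891]
wall True
moved [ 0.0041  0.0387 -0.    ] [-0.059   0.0646  3.9983] 6.8667 29.36415600092687
```

View pics/a.png

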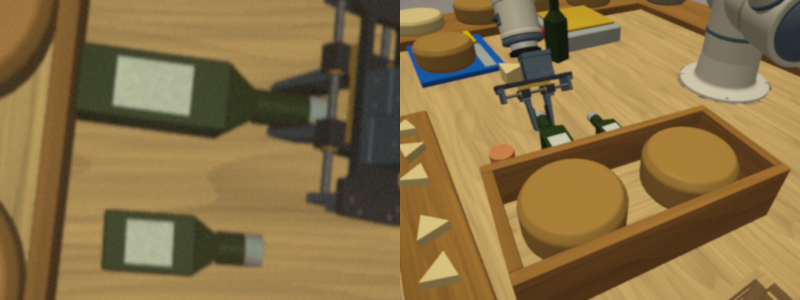

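The foot is flush against the box in the top view (edge at about (80,80)), the neck is held and the small bottle is untouched. Now I raise in steps, trimming with the force readings.

```bash
cat > lift.py <<'E'
from geo import *
import json,sys,os
o=out(-96.1); s=.204
if os.path.exists("st.json"): w,c,th0=json.load(open("st.json")); w=np.array(w);c=np.array(c)
else:
    g=ctrl.current_tool_pos()-.019*ctrl.current_eef_rot()[:,2]
    w=g-s*o; w[2]=0; c=np.zeros(2); th0=0
    print("wall",w,"g",g)
def run(th1,step=6):
    global c,th0
    while th0<th1:
        th0=min(th0+step,th1);R=rot(th0-30,-96.1,-1)
        ctrl.move_l(tcp(neck(w,th0,s),R)+c[0]*o+c[1]*K,vel=.045,ori=R)
        F=ctrl.current_contact_force();Fo=F@o
        print(th0,"Fo %.1f Fz %.1f lat %.1f"%(Fo,F[2],F@np.cross(o,K)),c*1e3,"grip %.1f t %.1f"%(ctrl.current_grip_width()*91,ctrl.current_t()))
        if np.linalg.norm(F)>35: print("STOP");break
        c[0]+= -.0006*(Fo<1)+.0006*(Fo>10)
        c[1]+= .0006*(F[2]>8)-.0006*(F[2]<-4)
    json.dump([w.tolist(),c.tolist(),th0],open("st.json","w"))
E
python3 - <<'E'
from lift import *
run(54)
import cv2
cv2.imwrite("pics/b.png",np.hstack([cv2.resize(ctrl.read_camera("top"),(400,300)),cv2.resize(ctrl.read_camera("side"),(400,300))]))
E
```

```text
wall [0.6217 0.1585 0.    ] g [ 0.6    -0.0443  0.0293]
6 Fo 0.5 Fz -0.5 lat 0.2 [0. 0.] grip 29.5 t 7.6
12 Fo 4.7 Fz 1.2 lat 0.2 [-0.6  0. ] grip 29.4 t 8.2
18 Fo 5.2 Fz 0.9 lat 0.0 [-0.6  0. ] grip 29.4 t 8.8
24 Fo 6.9 Fz 2.5 lat 1.1 [-0.6  0. ] grip 29.5 t 9.3
30 Fo 6.5 Fz 3.7 lat -0.1 [-0.6  0. ] grip 29.5 t 9.9
36 Fo 7.6 Fz 4.7 lat -0.4 [-0.6  0. ] grip 29.1 t 10.4
42 Fo 8.7 Fz 7.0 lat 0.3 [-0.6  0. ] grip 29.3 t 11.0
48 Fo 10.0 Fz 10.1 lat 1.2 [-0.6  0. ] grip 29.2 t 11.5
54 Fo 6.1 Fz 8.2 lat 0.7 [0.  0.6] grip 29.5 t 12.0
```

View pics/b.png

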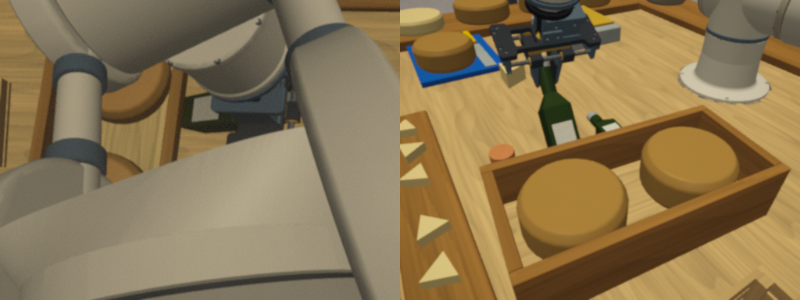

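The side view shows the neck up at (548,80), the foot behind the box rim and the small bottle still in place. The bracing forces are gentle, so I continue to upright.

Run:
```python
from lift import *
run(90)
import cv2
cv2.imwrite("pics/c.png",np.hstack([cv2.resize(ctrl.read_camera("top"),(400,300)),cv2.resize(ctrl.read_camera("side"),(400,300))]))
```

```text
60 Fo 4.8 Fz 9.7 lat 0.5 [0.  1.2] grip 29.6 t 12.7
66 Fo 2.4 Fz 8.9 lat -0.3 [0.  1.8] grip 29.5 t 13.2
72 Fo 1.1 Fz 9.2 lat -1.1 [0.  2.4] grip 29.0 t 13.8
78 Fo -0.3 Fz 7.7 lat 0.5 [0. 3.] grip 29.4 t 14.4
84 Fo -2.5 Fz 12.2 lat 1.2 [-0.6  3. ] grip 29.1 t 15.0
90 Fo -2.9 Fz 10.7 lat -0.7 [-1.2  3.6] grip 29.7 t 15.6
```

View pics/c.png

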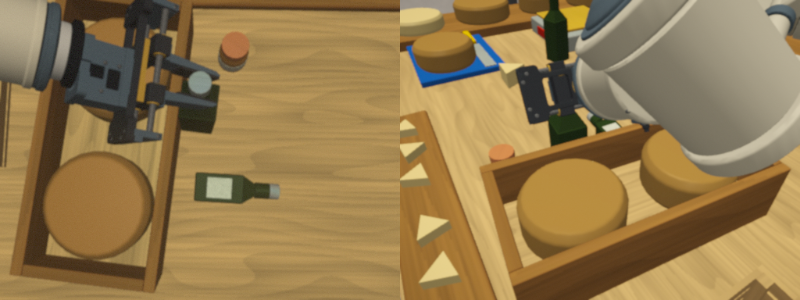

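The bottle stands nearly upright against the rim (cap at about (200,82) in the top half). I press it gently towards the wall, open, and back off along the tool axis.

Run:
```python
from lift import *
import cv2
p=ctrl.current_tool_pos()
print("hit",ctrl.move_l(p-.004*o,vel=.02,contact_N=6),(ctrl.current_tool_pos()-p)@o*1e3,ctrl.current_contact_force()@o,ctrl.current_contact_force())
ctrl.command_gripper(1.0); print(ctrl.current_grip_width(),ctrl.current_contact_force())
R=ctrl.current_eef_rot();ctrl.move_l(ctrl.current_tool_pos()-.14*R[:,2],vel=.1)
ctrl.sleep(.3);print(ctrl.current_t(),ctrl.current_contact_force())
a,b=ctrl.read_camera("top"),ctrl.read_camera("side")
cv2.imwrite("pics/d_top.png",a)
cv2.imwrite("pics/d.png",np.hstack([cv2.resize(a[20:290,170:450],(400,386),interpolation=2),cv2.resize(b,(400,386))]))
```

```text
hit True -1.631079397947536 -0.9066177372099613 [1.0226 0.8025 4.4194]
0.9981957899173687 [-0.3911 -0.0067  0.112 ]
18.7583 [ 0.1934 -0.6915 -0.0592]
```

View pics/d.png

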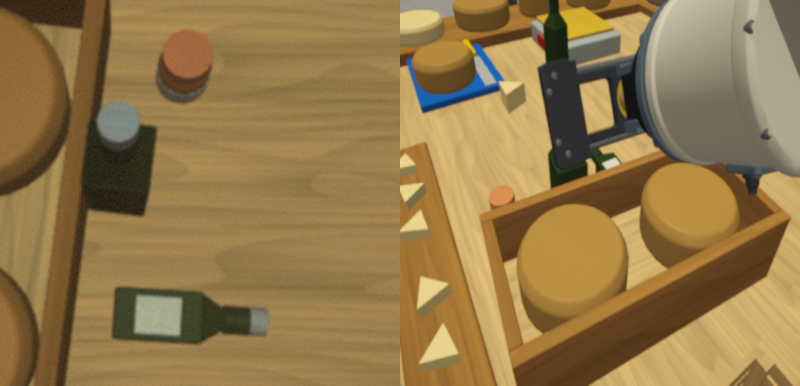

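The bottle stands alone by the box (cap at (118,122) in the crop), with the robot clear and the small bottle where it was. As a check, I compare the cap's position at z=0.24 with the upright position at the wall.

Run:
```python
from lift import *
c_=plane("top",(170+118*.7,20+120*.6995),.24); e=w+.029*o
d=c_-e; print(c_,"along out mm",d@o*1e3,"lat",d@np.cross(o,K)*1e3)
if abs(d@o)<.008: ctrl.sleep(.5); ctrl.sign_off(); print("signed",ctrl.current_t())
```

```text
[0.6203 0.1335 0.24  ] along out mm -3.916740980796493 lat -1.2460696903066333
the job is handed in; nothing more can be done
the job is handed in; nothing more can be done
```

The tall bottle stands upright on its foot close against the box (cap within 4 mm of its expected place, by camera); it was released, the small bottle is untouched, and the job was handed in at about 19 s of the 38 s allowed.

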